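Load the grooved die that is boxed in in the die tray

TASK

Load the grooved steel die, which stands boxed in between two taller tools in the grey-rimmed tray, into the green die holder: first lift the blue-stemmed and the yellow-stemmed tool out and stand both upright on the plywood board, then lay the die, groove up, in the middle of the holder's seat, lengthwise between the two end cleats. Only when the die is in its seat put both tools back upright in the tray, each on the very spot and in the direction it stood at the start. Set things down rather than drop them, and leave the red can, the hammer and the metal cup alone.

Things in the scene. Friction and masses are not known exactly. Their poses are not given: they have to be found in the camera images.
- blue_c (a point): centre (39 mm above its underside) of the tool with the round blue stem: a steel foot block 76 (x) x 34 (y) x 28 mm high with an upright blue stem 24 mm in diameter and 50 mm tall on its middle, 78 mm high in all, about 0.7 kg; z is up, x along the foot's long side; a half turn about z changes nothing. Starts in one of the two outer bays of the tray (either side of the die). Grasp it by the stem
- yellow_c (a point): centre (39 mm above its underside) of the tool with the square yellow stem: the same steel foot block 76 (x) x 34 (y) x 28 mm high with an upright yellow stem 24 x 24 mm and 50 mm tall on its middle (sides along x and y), 78 mm high in all, about 0.75 kg; z is up, x along the foot's long side; a half turn about z changes nothing. Starts in the other outer bay. Grasp it by the stem
- die_c (a point): centre of the grooved die: a low bright steel block 96 (x) x 30 (y) x 24 mm high, with a groove 10 mm wide and 10 mm deep along its top and red marks at its four top corners, about 0.5 kg; z is up, x along the groove; a half turn about z changes nothing. It starts in the tray's middle bay, only about 6 mm from the foot of the tool on each side, so it can be gripped across its 30 mm width only when both are gone
- tray: fixed storage tray with grey rims and a black floor, 162 (x) x 176 (y) mm over its rims; origin at the middle of its underside, z up; floor 8 mm above the origin, rims 14 mm high and 6 mm thick. Three bays outlined in white, side by side along its y: the outer two, centred 38 mm to either side of the middle, hold the tools and the middle one the die, all with their long sides along the tray's x (within a few degrees)
- board: fixed plywood board, 130 (x) x 190 (y) x 15 mm thick, flat and without rims; origin at the middle of its underside, so its top is 15 mm higher; the parking place for the two tools
- seat (a point): middle of the bright steel seat on top of the fixed green die holder, at the height of the seat's surface (40 mm above the table); z up, x lengthwise. The seat is 112 (x) x 60 (y) mm, closed at both x ends by green cleats 12 mm higher than the seat, their inner faces 114 mm apart; its long sides are open. The holder's foot is 150 x 96 mm and 28 mm high
- can_c (a point): centre of a red can with a white cap, standing, 60 mm in diameter, 160 mm tall: not to be moved
- hammer: a hammer lying on the table beyond the work, about 260 mm long, head at its +x end, origin on the table under the middle of it: not to be moved
- cup_c (a point): centre of an open metal cup, standing, about 76 mm wide at the rim and 85 mm tall: not to be moved
Not all that is in view belongs to the job. What is shaped like the part that bears yellow_c but orange or purple is not meant.

How it is judged:
On the way, in this order (a step that is already met when the one before it is completed fails the run):
1. both tools stand upright on the plywood board, let go (x of blue_c in the frame of board between -0.065 and 0.065 m and y of blue_c in the frame of board between -0.095 and 0.095 m and z of blue_c in the frame of board between 0.048 and 0.06 m and angle between each of blue_c, yellow_c's own z axis and vertical below 0.1 rad and contact force between each of blue_tool, yellow_tool and the fingers below 0.1 N and linear speed of each of blue_tool, yellow_tool below 0.02 m/s and angular speed of each of blue_tool, yellow_tool below 0.1 rad/s and x of yellow_c in the frame of board between -0.065 and 0.065 m and y of yellow_c in the frame of board between -0.095 and 0.095 m and z of yellow_c in the frame of board between 0.048 and 0.06 m), for 0.2 s.
2. the die lies in the middle of the holder's seat, let go, while both tools still wait on the board (all of step 1 and z of die_c in the frame of seat between 0.007 and 0.017 m and horizontal distance between die_c and seat below 0.01 m and angle between the x axis of die_c and the x axis of seat, either way round below 0.15 rad and angle between die_c's own z axis and vertical below 0.1 rad and contact force between grooved_die and the fingers below 0.1 N and linear speed of grooved_die below 0.02 m/s and angular speed of grooved_die below 0.1 rad/s), for 0.2 s.
At the end, for the whole second after the job is handed in: Die groove up on the seat, within 10 mm of its middle and 0.15 rad of its length; each tool upright within 15 mm of its starting spot, foot within 0.2 rad of the tray's x; all three released and at rest; can, hammer and cup within 30 mm of their starts (z of die_c in the frame of seat between 0.007 and 0.017 m and horizontal distance between die_c and seat below 0.01 m and angle between the x axis of die_c and the x axis of seat, either way round below 0.15 rad and angle between each of die_c, blue_c, yellow_c's own z axis and vertical below 0.1 rad and contact force between each of grooved_die, blue_tool, yellow_tool and the fingers below 0.1 N and linear speed of each of grooved_die, blue_tool, yellow_tool below 0.02 m/s and angular speed of each of grooved_die, blue_tool, yellow_tool below 0.1 rad/s and distance of each of blue_c, yellow_c from where it was at the start of the episode below 0.015 m and angle between the x axis of each of blue_c, yellow_c and the x axis of tray, either way round below 0.2 rad and distance of each of can_c, hammer, cup_c from where it was at the start of the episode below 0.03 m); the robot touches nothing.
It fails at once if the can, the hammer or the cup is pushed more than 30 mm or tipped (distance of any of can_c, hammer, cup_c from where it was at the start of the episode above 0.03 m or angle between any of can_c, cup_c's own z axis and vertical above 0.4 rad).
It fails at once if a tool or the die is dropped from more than about 25 mm ((contact force between blue_tool and the fingers below 0.05 N and linear speed of blue_tool above 0.7 m/s) or (contact force between yellow_tool and the fingers below 0.05 N and linear speed of yellow_tool above 0.7 m/s) or (contact force between grooved_die and the fingers below 0.05 N and linear speed of grooved_die above 0.7 m/s)).
It also fails if it takes over 144 s, if anything falls off the work surface, if the arm or the gripper's body presses on something with over 40 N, if the wrist force passes 120 N, or if a joint passes its speed limit or range.

ROBOT

A 6-joint arm with a two-finger parallel gripper is mounted at the origin on the work surface. World frame = base frame: x ahead of the robot, y to its left, z up, the work surface at z = 0. Lengths are in m, angles in rad, forces in N, time in s.
With the tool pointing down it reaches from about 0.4 to 0.925 m from the base axis. Payload 12.5 kg.
Tool frame: the origin (TCP) lies on the centre line of the jaws, within the pads' length; the fingertips stand 22 mm ahead of it and the grasp point (between the pads) lies 3 mm ahead of it; x points along the fingers, z is the direction in which the jaws open and shut, and the axes are right-handed (so a half turn about x gives the same grasp; the last joint's range is limited). The gripper opens to 95 mm and grips with 3 to 60 N. Pads are 20 mm wide; open, the fingers measure 119 mm over their backs; the gripper's body (75 mm by 180 mm) begins 59 mm behind the grasp point.
Start: joints at [1.032, 0.491, 1.559, -0, 1.092, -0.106], TCP at [0.262, 0.567, 0.237] pointing down, gripper open.
Joint ranges: [-3.1, 3.1], [-0.84, 2.19], [0.05, 2.79], [-1.13, 4.28], [0.06, 2.93], [-2.69, 2.69]. Speed limits (rad/s): [2.22, 2.22, 2.79, 3.14, 3.14, 3.14].

INTERFACE

Orientations are given as a 3x3 rotation matrix whose columns are the frame's x, y, z axes.
In Python, from workcell import * gives the robot as it stands.
- The arm moves only by the tool carry_out, never from a script. Its argument "rows" is one flat list of numbers, 4 for each row, row after row: the shift along the tool's x, y, z in m, then the turn about the tool's x in rad. In form: [x, y, z, turn, x, y, z, turn, ...]. A call has 1 to 20 rows; each row shifts and turns the commanded pose from where the row before left it, along the tool's axes as they then stand; what a row does not reach is not made up. A row lasts 1/10 s, in which the tool goes at most 50 mm and 8.59 degrees, less where a joint would pass 70% of its speed; a pose out of reach is approached as far as the arm can. A call is refused whole if a number of a shift passes 0.05 or a number of a turn 0.15, either way. A call with a gripper value outside its range is refused whole. "hand" is the closure, from 0 (fully open) to 1 (shut), set as the call begins (left out, the last holds). The fingers move at their own pace and stop on an object; "newtons" is the grip in N (left out, the last holds). Time passes only in rows, so rows that do not move let the fingers close. It gives the time, the measured TCP pose, the force and the opening at its end, in the units of the state.
- sense(): the state, without advancing time (a new reading comes with each control period).
- snapshot(name): name is "scene" or "top" or "wrist"; returns (picture, depth): 400x640x3 uint8, blue, green, red; 400x640 float32, m along the optical axis (not along the pixel's ray), 0 where there is no reading.
- camera_params(name): a dict with "fov_y" (degrees; the focal length in pixels is half the picture's height over the tangent of half this angle, whatever the lens; pixels are square), "cx", "cy" (the principal point, pixels), "xyz" and "attitude" of the camera in the world; the wrist camera has in their place "mount" (4x4, takes a point from camera to tool coordinates, whose origin is the TCP and whose axes are the tool frame's). Camera axes: x right, y up, looking along -z (the intrinsics and any distortion apply to the point x, -y, -z); pixel columns grow to the right and rows downward; lengths in m; the calibration is good to about 2 mm. A picture is of the moment at which its call begins: read the wrist's pose just before it. camera_params takes no time and is no camera call.
- job_done(): hands the job in, once; it reports no verdict.
The state is a dict: "clock": time; "qpos": joint angles; "dq": joint speeds; "tau": joint torques, N m; "ee_pos": TCP position; "eef_rot": TCP orientation; "wrist_force": force on the tool from outside, world axes, zero at the start; "torque": the same for the moment, N m; "grip_width": finger opening in m.
Only numpy, scipy, OpenCV 4.12 (cv2) and the standard library are available. Lean on these libraries where they do the work, as an engineer would, in place of code of your own. Each camera call takes 0.05 s, during which the arm holds its last target. There are 200 camera calls.

## Working session

There is one attempt and no reset: what is moved stays moved. The work goes in short steps, Python scripts to look and compute and a tool call to move; the robot and the scene stay as the last step left them, time stands still between calls to the robot, and variables do not carry over. Pictures are saved under pics/ and viewed, about 12 in all and at most 16, crops included, and the job is handed in when it is done.

Besides the shell and the picture viewer there is one more tool, called after "Call:" in YAML: its name, and indented under it one key for each argument. carry_out: Moves the arm, as the interface text tells. Its arguments: {"type":"object","properties":{"rows":{"type":"array","items":{"type":"number"}},"hand":{"type":"number"},"newtons":{"type":"number"}},"required":["rows"]}

```bash
mkdir -p pics; ls; python3 - <<'E'
from workcell import *
import cv2,numpy as np
s=sense();print({k:np.round(v,3).tolist() for k,v in s.items()})
for n in("scene","top","wrist"):
    p,d=snapshot(n);cv2.imwrite(f"pics/{n}0.png",p);np.save(f"pics/{n}0.npy",d);print(n,camera_params(n),(d>0).mean())
E
```

```text
pics
{'clock': 0.0, 'qpos': [1.032, 0.492, 1.559, 0.0, 1.092, -0.106], 'dq': [0.0, 0.001, 0.002, -0.0, 0.002, -0.001], 'tau': [0.001, -61.265, -25.817, 0.069, 0.048, -0.0], 'ee_pos': [0.262, 0.567, 0.236], 'eef_rot': [[-0.001, -0.908, 0.419], [-0.001, 0.419, 0.908], [-1.0, 0.0, -0.001]], 'wrist_force': [-0.153, -1.371, 0.69], 'torque': [-0.036, 0.004, 0.014], 'grip_width': 0.095}
scene {'fov_y': 48.66850025209262, 'cx': 314.22129892834545, 'cy': 200.4289382794523, 'xyz': array([1.26720267, 0.30999485, 1.12761278]), 'attitude': array([[-0.44853457, -0.69718021,  0.55924636],
       [ 0.8937565 , -0.34707044,  0.28415036],
       [-0.00400613,  0.62728133,  0.77878244]])} 0.99594921875
top {'fov_y': 47.43243021877566, 'cx': 316.99271585855666, 'cy': 198.47365040784624, 'xyz': array([ 0.43998645, -0.08365501,  1.30047185]), 'attitude': array([[-2.27591909e-02,  9.97621546e-01, -6.50635835e-02],
       [-9.99738874e-01, -2.28443594e-02, -5.65249867e-04],
       [-2.05024133e-03,  6.50337291e-02,  9.97880960e-01]])} 0.99587890625
wrist {'fov_y': 65.87675241035954, 'cx': 315.6677062786753, 'cy': 203.90137240052485, 'mount': array([[ 7.53086009e-04,  2.79165532e-01, -9.60242698e-01,
        -1.48285875e-01],
       [ 7.41397130e-04,  9.60242550e-01,  2.79166071e-01,
         7.91248754e-02],
       [ 9.99999442e-01, -9.22157243e-04,  5.16172706e-04,
         1.61071250e-04],
       [ 0.00000000e+00,  0.00000000e+00,  0.00000000e+00,
         1.00000000e+00]])} 0.9961953125
```

View pics/top0.png

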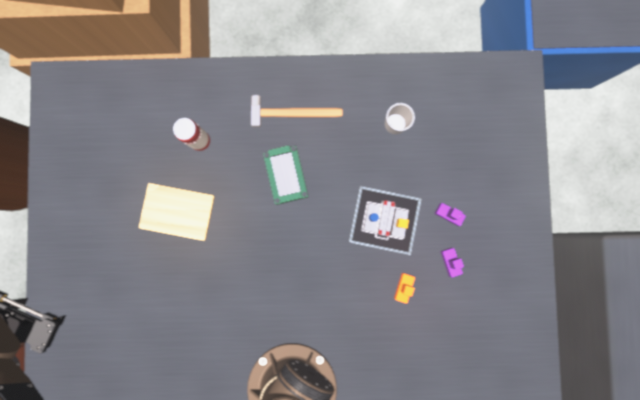

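View pics/scene0.png

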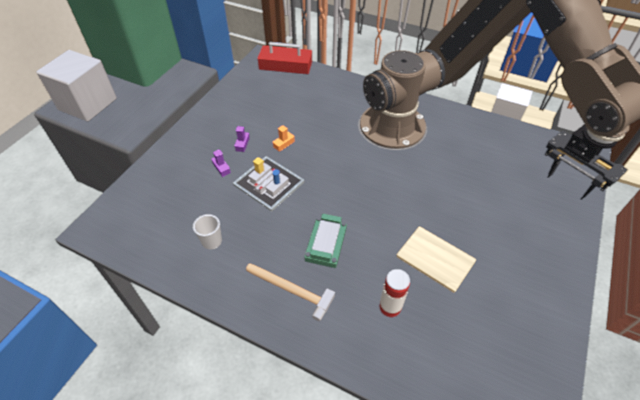

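Top view: tray at (385,221) with blue stem (373,217), die (386,219), yellow stem (403,223); board (176,212); holder (285,174); can (190,133), cup (399,117), hammer (297,112). Coarse measurement first.

```bash
cat > h.py <<'E'
from workcell import *
import cv2,numpy as np
def cam(n,s=None):
    c=camera_params(n)
    if n=="wrist":
        T=np.eye(4);T[:3,:3]=s["eef_rot"];T[:3,3]=s["ee_pos"];T=T@c["mount"];return c,T[:3,3],T[:3,:3]
    return c,np.array(c["xyz"]),np.array(c["attitude"])
def px2w(n,uv,z,s=None):
    c,o,R=cam(n,s);f=200/np.tan(np.radians(c["fov_y"])/2);uv=np.atleast_2d(np.float64(uv))
    d=np.c_[(uv[:,0]-c["cx"])/f,-(uv[:,1]-c["cy"])/f,-np.ones(len(uv))]@R.T
    return o+d*((z-o[2])/d[:,2])[:,None]
def w2px(n,p,s=None):
    c,o,R=cam(n,s);f=200/np.tan(np.radians(c["fov_y"])/2);q=(np.atleast_2d(p)-o)@R
    return np.c_[c["cx"]-f*q[:,0]/q[:,2],c["cy"]+f*q[:,1]/q[:,2]]
def cloud(n,d,s=None):
    c,o,R=cam(n,s);f=200/np.tan(np.radians(c["fov_y"])/2)
    v,u=np.mgrid[:400,:640];q=np.stack([(u-c["cx"])/f*d,-(v-c["cy"])/f*d,-d],-1)
    return q@R.T+o
def hsv(p):return cv2.cvtColor(p,cv2.COLOR_BGR2HSV)
def blobs(m,amin=20):
    k,l,st,c=cv2.connectedComponentsWithStats(m.astype(np.uint8));o=[i for i in range(1,k) if st[i,4]>=amin]
    return sorted([(st[i,4],l==i) for i in o],key=lambda t:-t[0])
def rect(P):
    """min-area rect of world xy points (m): centre, long axis angle, long, short"""
    (x,y),(w,h),a=cv2.minAreaRect(np.float32(P[:,:2]*1000))
    if w<h:w,h,a=h,w,a+90
    return x/1000,y/1000,(np.radians(a)+np.pi/2)%np.pi-np.pi/2,w/1000,h/1000
E
python3 - <<'E'
from h import *
p=cv2.imread("pics/top0.png");d=np.load("pics/top0.npy");X=cloud("top",d);H=hsv(p);h,s,v=cv2.split(H)
print("table z",np.round([X[300,150,2],X[100,450,2],X[280,500,2]],4))
for nm,m,z in [("blue",(h>100)&(h<122)&(s>150)&(v>100),.086),("yellow",(h>20)&(h<30)&(s>150),.086),("green",(h>60)&(h<90)&(s>80),.04),("wood",(h>10)&(h<28)&(s>40)&(v>180),.015)]:
    m=m&(np.arange(400)[:,None]>80)
    for a,b in blobs(m,15)[:2]:
        P=px2w("top",np.argwhere(b)[:,::-1],z);print(nm,a,np.round(rect(P),3),"medz",np.round(np.percentile(X[b][:,2],[5,50,95]),3))
for nm,uv,z in [("die",(386,219),.032),("can",(185,128),.16),("cup",(399,117),.085),("tray",(385,221),.014)]:
    print(nm,np.round(px2w("top",uv,z),3),np.round(X[uv[1],uv[0]],3))
E
```

```text
table z [-0.0039 -0.0016 -0.0019]
blue 17 [ 0.466 -0.232 -0.812  0.009  0.009] medz [0.081 0.086 0.092]
yellow 138 [ 0.263 -0.308 -0.358  0.04   0.033] medz [0.025 0.031 0.082]
yellow 84 [ 0.299 -0.317  1.272  0.027  0.021] medz [0.025 0.028 0.033]
green 151 [ 0.6   -0.034  0.214  0.112  0.01 ] medz [0.024 0.028 0.033]
green 145 [0.583 0.044 0.213 0.113 0.01 ] medz [0.024 0.028 0.033]
wood 739 [ 0.773 -0.043  1.547  0.235  0.023] medz [0.013 0.023 0.028]
wood 473 [0.496 0.316 1.358 0.196 0.134] medz [-0.003  0.012  0.018]
die [[ 0.461 -0.274  0.032]] [ 0.461 -0.276  0.019]
can [[0.701 0.248 0.16 ]] [0.701 0.248 0.159]
cup [[ 0.735 -0.31   0.085]] [ 0.754 -0.324  0.009]
tray [[ 0.456 -0.273  0.014]] [ 0.456 -0.272  0.021]
```

```bash
python3 - <<'E'
from h import *
p=cv2.imread("pics/top0.png")[140:270,120:480];cv2.imwrite("pics/topcrop.png",cv2.resize(p,None,fx=2.2,fy=2.2,interpolation=cv2.INTER_CUBIC))
E
```

Call:
carry_out:
  rows: [0, 0, 0, 0.1487, 0, 0, 0, 0.1487, 0, 0, 0, 0.1487, 0, 0, 0, 0.1487, 0, 0, 0, 0.1487, 0, 0, 0, 0.1487, 0, 0, 0, 0.1487, 0, 0, 0, 0.1487, 0, 0, 0, 0.1487]
  hand: 0

```text
clock: 1.05
ee_pos: [0.2621, 0.5673, 0.2364]
eef_rot: [[-0.0, 0.205, 0.979], [-0.0, 0.979, -0.205], [-1.0, -0.0, -0.0]]
wrist_force: [0.4, -0.9, 0.2]
grip_width: 0.0952
```

Call:
carry_out:
  rows: [-0.001, -0.0323, 0.0275, 0, -0.001, -0.0323, 0.0275, 0, -0.001, -0.0323, 0.0275, 0, -0.001, -0.0323, 0.0275, 0, -0.001, -0.0323, 0.0275, 0, -0.001, -0.0323, 0.0275, 0, -0.001, -0.0323, 0.0275, 0, -0.001, -0.0323, 0.0275, 0, -0.001, -0.0323, 0.0275, 0, -0.001, -0.0323, 0.0275, 0, -0.001, -0.0323, 0.0275, 0, -0.001, -0.0323, 0.0275, 0, -0.001, -0.0323, 0.0275, 0, -0.001, -0.0323, 0.0275, 0, -0.001, -0.0323, 0.0275, 0, 0, 0, 0, 0, 0, 0, 0, 0]

```text
clock: 2.75
ee_pos: [0.5699, 0.0098, 0.2511]
eef_rot: [[-0.001, 0.201, 0.98], [0.0, 0.98, -0.201], [-1.0, 0.0, -0.001]]
wrist_force: [-0.6, 1.2, 0.2]
grip_width: 0.0949
```

```bash
cat > shot.py <<'E'
from h import *
import sys,pickle
s=sense();p,d=snapshot("wrist");t=sys.argv[1]
cv2.imwrite(f"pics/{t}.png",p);pickle.dump((s,p,d),open(f"pics/{t}.pkl","wb"))
R=np.array(s["eef_rot"]);print(s["clock"],np.round(s["ee_pos"],4),"yaw",np.arctan2(R[1,2],R[0,2]).round(4),np.round(s["qpos"],2),s["grip_width"])
E
python3 shot.py holder
```

```text
2.75 [0.5699 0.0098 0.2511] yaw -0.202 [-0.1   0.4   1.68  0.    1.07  0.1 ] 0.09487520504728156
```

Call:
carry_out:
  rows: [0, -0.0374, -0.007, 0, 0, -0.0374, -0.007, 0, 0, -0.0374, -0.007, 0, 0, -0.0374, -0.007, 0, 0, -0.0374, -0.007, 0, 0, -0.0374, -0.007, 0, 0, -0.0374, -0.007, 0, 0, -0.0374, -0.007, 0, 0, 0, 0, 0, 0, 0, 0, 0]

```text
clock: 3.8
ee_pos: [0.4554, -0.2709, 0.2516]
eef_rot: [[-0.0, 0.199, 0.98], [0.0, 0.98, -0.199], [-1.0, 0.0, -0.0]]
wrist_force: [-0.7, 0.8, -0.2]
grip_width: 0.095
```

```bash
python3 shot.py tray; python3 -c "
import cv2,numpy as np
cv2.imwrite('pics/both.png',np.vstack([cv2.imread('pics/holder.png')[50:350],cv2.imread('pics/tray.png')[50:350]]))"
```

```text
3.8 [ 0.4554 -0.2709  0.2516] yaw -0.2007 [-0.66  0.34  1.77  0.    1.03 -0.46] 0.09502339150376644
```

View pics/both.png

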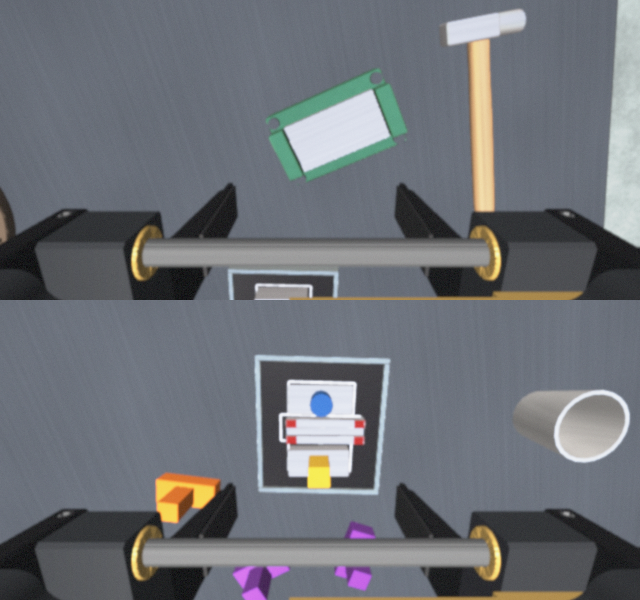

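Bottom half (tray view, add −250 to row): blue stem (320,153), yellow stem top (319,222), die between with red corners (290..364, 174..190), tray rim (255..390, 106..243). Top half: seat centre (336,180), tilted about 20°.

```bash
cat > meas.py <<'E'
from h import *
import pickle
def load(t):
    s,p,d=pickle.load(open(f"pics/{t}.pkl","rb"));return s,p,d,cloud("wrist",d,s),cv2.split(hsv(p))
def face(t,m,zt,band=.012,amin=60):
    s,p,d,X,_=load(t)
    if band:m=m&(abs(X[...,2]-zt)<band)
    a,b=blobs(m,amin)[0];b=b.astype(np.uint8)
    c=max(cv2.findContours(b,0,cv2.CHAIN_APPROX_NONE)[0],key=cv2.contourArea)[:,0]
    return a,rect(px2w("wrist",c,zt,s)),px2w("wrist",np.argwhere(b)[:,::-1].mean(0),zt,s)[0],X[b>0]
E
python3 - <<'E'
from meas import *
s,p,d,X,(h,S,v)=load("tray")
Z=X[...,2];print("table",np.round(np.median(Z[60:100,200:400]),4))
for nm,m in [("blue",(h>95)&(h<125)&(S>120)&(v>80)),("yellow",(h>20)&(h<32)&(S>150))]:
    m=m&(np.arange(400)[:,None]<290)
    a,r,c,P=face("tray",m,.086);print(nm,a,np.round(r,4),np.round(c[:2],4),np.round([np.median(P[:,2]),*np.median(P,0)[:2]],4))
red=((h<8)|(h>172))&(S>120)
Rr=[]
for a,b in blobs(red,8):
    c=np.argwhere(b)[:,::-1].mean(0);w=px2w("wrist",c,.032,s)[0];print("red",a,c.round(1),w.round(4),np.median(Z[b]).round(4));
    if 160<c[1]<210 and 270<c[0]<380:Rr.append(w[:2])
print("die",np.round(rect(np.array(Rr)),4))
# rim
m=(S<70)&(v>140)&(np.arange(400)[:,None]<250)&(np.arange(640)[None]<420)&(np.arange(640)[None]>230)
m=(S<90)&(v>125)&(np.arange(400)[:,None]<250)&(np.arange(640)[None]<420)&(np.arange(640)[None]>230)
for a,b in blobs(m,100):
    P=np.argwhere(b)[:,::-1];print("light",a,P.min(0),P.max(0),"z",np.median(Z[b]).round(4),[np.round(rect(px2w("wrist",P,z,s)),4) for z in(.014,.022)])
# holder
s,p,d,X,(h,S,v)=load("holder");Z=X[...,2]
print("table",np.round(np.median(Z[100:150,150:220]),4))
g=(h>60)&(h<95)&(S>80);g&=np.arange(400)[:,None]<240
a,b=blobs(g)[0];P=np.argwhere(b)[:,::-1];print("green",a,"z",np.percentile(Z[b],[5,50,95]).round(4),np.round(rect(px2w("wrist",P,.028,s)),4))
hull=cv2.convexHull(P.astype(np.int32));mm=np.zeros((400,640),np.uint8);cv2.fillPoly(mm,[hull],1)
seat=(mm>0)&(S<60)&(v>130)
a,b=blobs(seat)[0];P=np.argwhere(b)[:,::-1];print("seat",a,"z",np.median(Z[b]).round(4),np.round(rect(px2w("wrist",P,.04,s)),4),np.round(px2w("wrist",P.mean(0),.04,s),4))
E
```

```text
table 0.0001
blue 395 [ 0.4682 -0.2323 -0.9788  0.0222  0.0214] [ 0.4684 -0.2324] [ 0.086   0.4684 -0.2324]
yellow 461 [ 0.451  -0.3069  1.3709  0.0253  0.0229] [ 0.4512 -0.3073] [ 0.086   0.4512 -0.3076]
red 60 [358.4 190.5] [ 0.5043 -0.292   0.032 ] 0.0327
red 56 [291.3 189.9] [ 0.4239 -0.2749  0.032 ] 0.0323
red 49 [358.9 173.6] [ 0.5084 -0.2713  0.032 ] 0.0326
red 48 [290.5 173.5] [ 0.4274 -0.2548  0.032 ] 0.0324
die [ 0.4659 -0.2734 -0.2007  0.0828  0.0211]
light 25295 [231   0] [419 249] z 0.0002 [array([ 0.4784, -0.2237,  1.3708,  0.2958,  0.2528]), array([ 0.4783, -0.2231,  1.3708,  0.2897,  0.2476])]
light 5919 [278 129] [365 227] z 0.0326 [array([ 0.4622, -0.2741,  1.3709,  0.1269,  0.1101]), array([ 0.4624, -0.2725,  1.3709,  0.1243,  0.1078])]
table 0.0
green 4108 z [0.0267 0.0288 0.0529] [0.5936 0.0074 0.2144 0.1586 0.0956]
seat 4954 z 0.0401 [0.5942 0.0069 0.2149 0.1141 0.0628] [[0.5952 0.0081 0.04  ]]
```

Heights and sizes agree with the task (stem tops 0.086, spacing 76.7 vs 76 mm, seat 0.040). Blue (0.468,-0.232), yellow (0.451,-0.307), tray yaw -0.20, seat (0.594,0.007) yaw 0.215. Going to blue.

Call:
carry_out:
  rows: [0, 0.02, 0.0025, 0, 0, 0.02, 0.0025, 0, 0.04, 0, 0, 0, 0.04, 0, 0, 0, 0.04, 0, 0, 0, 0.04, 0, 0, 0, 0.012, 0, 0, 0, 0.012, 0, 0, 0, 0, 0, 0, 0, 0, 0, 0, 0]

```text
clock: 4.85
ee_pos: [0.4691, -0.2334, 0.0688]
eef_rot: [[0.001, 0.199, 0.98], [-0.001, 0.98, -0.199], [-1.0, -0.001, 0.002]]
wrist_force: [0.2, 0.6, -0.4]
grip_width: 0.095
```

Call:
carry_out:
  rows: [0, 0, 0, 0, 0, 0, 0, 0, 0, 0, 0, 0, 0, 0, 0, 0, 0, 0, 0, 0, 0, 0, 0, 0, 0, 0, 0, 0, 0, 0, 0, 0, 0, 0, 0, 0, 0, 0, 0, 0]
  hand: 1
  newtons: 40

```text
clock: 5.85
ee_pos: [0.4685, -0.2334, 0.0676]
eef_rot: [[0.0, 0.199, 0.98], [-0.0, 0.98, -0.199], [-1.0, -0.0, 0.0]]
wrist_force: [1.2, -0.6, -0.2]
grip_width: 0.0235
```

Call:
carry_out:
  rows: [-0.03, 0, 0, 0, -0.03, 0, 0, 0, -0.03, 0, 0, 0, -0.03, 0, 0, 0, 0, 0.02, -0.0027, 0, 0, 0.0389, -0.0055, 0, 0, 0.0389, -0.0055, 0, 0, 0.0389, -0.0055, 0, 0, 0.0389, -0.0055, 0, 0, 0.0389, -0.0055, 0, 0, 0.0389, -0.0055, 0, 0, 0.0389, -0.0055, 0, 0, 0.0389, -0.0055, 0, 0, 0.0389, -0.0055, 0, 0, 0.0389, -0.0055, 0, 0, 0.0389, -0.0055, 0, 0, 0.0389, -0.0055, 0, 0, 0.0389, -0.0055, 0, 0, 0.0389, -0.0055, 0, 0, 0.02, -0.0027, 0]

```text
clock: 7.85
ee_pos: [0.5031, 0.3585, 0.1864]
eef_rot: [[-0.002, 0.197, 0.98], [-0.0, 0.98, -0.197], [-1.0, -0.001, -0.002]]
wrist_force: [0.6, -0.3, -7.8]
grip_width: 0.0234
```

Call:
carry_out:
  rows: [0, 0, 0, 0, 0.03, 0, 0, 0, 0.03, 0, 0, 0, 0.03, 0, 0, 0, 0.01, 0, 0, 0, 0, 0, 0, 0, 0, 0, 0, 0, 0, 0, 0, 0]

```text
clock: 8.65
ee_pos: [0.5046, 0.3562, 0.0892]
eef_rot: [[0.002, 0.199, 0.98], [0.001, 0.98, -0.199], [-1.0, 0.002, 0.002]]
wrist_force: [0.5, -0.1, -6.9]
grip_width: 0.0235
```

```bash
python3 shot.py park1
```

```text
8.65 [0.5046 0.3562 0.0892] yaw -0.2004 [0.51 0.65 1.71 0.   0.77 0.71] 0.023527186336569243
```

View pics/park1.png

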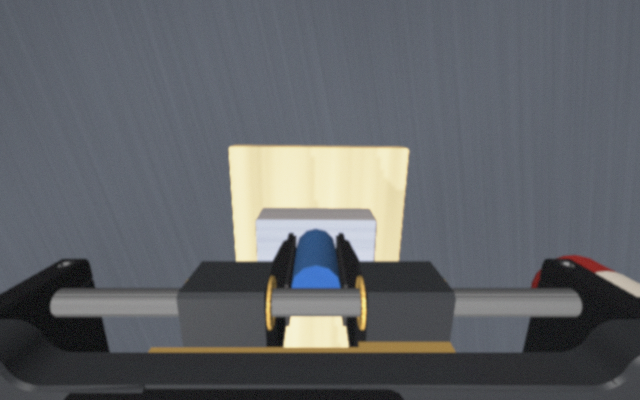

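Blue tool hangs square over the board, foot (255–375, 210–262) well inside the far board edge at row 147. Lowering.

Call:
carry_out:
  rows: [0.006, 0, 0, 0, 0.004, 0, 0, 0, 0.003, 0, 0, 0, 0.001, 0, 0, 0, 0, 0, 0, 0, 0, 0, 0, 0]

```text
clock: 9.3
ee_pos: [0.5038, 0.356, 0.0745]
eef_rot: [[0.0, 0.199, 0.98], [0.0, 0.98, -0.199], [-1.0, 0.0, 0.0]]
wrist_force: [-4.0, -1.3, 6.4]
grip_width: 0.0234
```

Call:
carry_out:
  rows: [0, 0, 0, 0, 0, 0, 0, 0, 0, 0, 0, 0, 0, 0, 0, 0, 0, 0, 0, 0, 0, 0, 0, 0, 0, 0, 0, 0, 0, 0, 0, 0, -0.02, 0, 0, 0, -0.04, 0, 0, 0, -0.04, 0, 0, 0, -0.02, 0, 0, 0]
  hand: 0

```text
clock: 10.5
ee_pos: [0.5046, 0.3564, 0.197]
eef_rot: [[0.003, 0.199, 0.98], [0.002, 0.98, -0.199], [-1.0, 0.003, 0.003]]
wrist_force: [0.3, 0.7, -0.8]
grip_width: 0.0953
```

Call:
carry_out:
  rows: [0, -0.0206, 0.0062, 0, 0, -0.0457, 0.0053, 0, 0, -0.0457, 0.0053, 0, 0, -0.0457, 0.0053, 0, 0, -0.0457, 0.0053, 0, 0, -0.0457, 0.0053, 0, 0, -0.0457, 0.0053, 0, 0, -0.0457, 0.0053, 0, 0, -0.0457, 0.0053, 0, 0, -0.0457, 0.0053, 0, 0, -0.0457, 0.0053, 0, 0, -0.0457, 0.0053, 0, 0, -0.0457, 0.0053, 0, 0, -0.0457, 0.0053, 0, 0, -0.0457, 0.0053, 0, 0, 0, 0, 0, 0, 0, 0, 0, 0, 0, 0, 0]

```text
clock: 12.3
ee_pos: [0.4513, -0.3063, 0.1935]
eef_rot: [[-0.0, 0.198, 0.98], [0.001, 0.98, -0.198], [-1.0, 0.0, -0.0]]
wrist_force: [0.1, -1.1, -0.3]
grip_width: 0.095
```

```bash
python3 shot.py yel1; python3 - <<'E'
from h import *
p,d=snapshot("top");X=cloud("top",d);h,S,v=cv2.split(hsv(p))
m=(h>100)&(h<122)&(S>130)&(v>80)&(np.arange(400)[:,None]>80)
for a,b in blobs(m,8)[:3]:print("blue",a,np.round(np.median(X[b],0),3),np.argwhere(b).mean(0))
E
```

```text
12.3 [ 0.4513 -0.3063  0.1935] yaw -0.1998 [-0.72  0.43  1.8   0.    0.91 -0.52] 0.09504373962871099
blue 28 [0.502 0.352 0.092] [208.5        153.78571429]
```

Call:
carry_out:
  rows: [0.04, 0, 0, 0, 0.04, 0, 0, 0, 0.03, 0, 0, 0, 0.01, 0, 0, 0, 0.006, 0, 0, 0, 0, 0, 0, 0, 0, 0, 0, 0]

```text
clock: 13.1
ee_pos: [0.452, -0.3074, 0.0688]
eef_rot: [[0.002, 0.199, 0.98], [-0.001, 0.98, -0.199], [-1.0, -0.001, 0.002]]
wrist_force: [-0.3, -0.4, -0.0]
grip_width: 0.0951
```

Call:
carry_out:
  rows: [0, 0, 0, 0, 0, 0, 0, 0, 0, 0, 0, 0, 0, 0, 0, 0, 0, 0, 0, 0, 0, 0, 0, 0, 0, 0, 0, 0, 0, 0, 0, 0, 0, 0, 0, 0, 0, 0, 0, 0]
  hand: 1

```text
clock: 14.1
ee_pos: [0.4514, -0.3072, 0.0676]
eef_rot: [[0.0, 0.199, 0.98], [0.0, 0.98, -0.199], [-1.0, 0.0, -0.0]]
wrist_force: [-0.4, -0.2, 0.3]
grip_width: 0.0238
```

Call:
carry_out:
  rows: [-0.03, 0, 0, 0, -0.03, 0, 0, 0, -0.03, 0, 0, 0, -0.03, 0, 0, 0, 0, 0.02, -0.003, 0, 0, 0.0385, -0.0053, 0, 0, 0.0385, -0.0053, 0, 0, 0.0385, -0.0053, 0, 0, 0.0385, -0.0053, 0, 0, 0.0385, -0.0053, 0, 0, 0.0385, -0.0053, 0, 0, 0.0385, -0.0053, 0, 0, 0.0385, -0.0053, 0, 0, 0.0385, -0.0053, 0, 0, 0.0385, -0.0053, 0, 0, 0.0385, -0.0053, 0, 0, 0.0385, -0.0053, 0, 0, 0.0385, -0.0053, 0, 0, 0.0385, -0.0053, 0, 0, 0.02, -0.003, 0]

```text
clock: 16.1
ee_pos: [0.4866, 0.2789, 0.1861]
eef_rot: [[-0.002, 0.197, 0.98], [-0.0, 0.98, -0.197], [-1.0, -0.001, -0.002]]
wrist_force: [0.6, -0.7, -6.8]
grip_width: 0.0239
```

Call:
carry_out:
  rows: [0, 0, 0, 0, 0, 0, 0, 0, 0.03, 0, 0, 0, 0.03, 0, 0, 0, 0.03, 0, 0, 0, 0.01, 0, 0, 0, 0.006, 0, 0, 0, 0.004, 0, 0, 0, 0.003, 0, 0, 0, 0, 0, 0, 0, 0, 0, 0, 0]

```text
clock: 17.2
ee_pos: [0.4882, 0.2763, 0.0753]
eef_rot: [[0.001, 0.199, 0.98], [0.001, 0.98, -0.199], [-1.0, 0.001, 0.001]]
wrist_force: [-0.1, -1.1, -6.4]
grip_width: 0.0234
```

Call:
carry_out:
  rows: [0.001, 0, 0, 0, 0, 0, 0, 0, 0, 0, 0, 0]

```text
clock: 17.5
ee_pos: [0.4883, 0.2763, 0.0746]
eef_rot: [[0.001, 0.199, 0.98], [0.001, 0.98, -0.199], [-1.0, 0.001, 0.001]]
wrist_force: [-1.1, -0.3, 6.6]
grip_width: 0.0236
```

Call:
carry_out:
  rows: [0, 0, 0, 0, 0, 0, 0, 0, 0, 0, 0, 0, 0, 0, 0, 0, 0, 0, 0, 0, 0, 0, 0, 0, 0, 0, 0, 0, 0, 0, 0, 0, -0.02, 0, 0, 0, -0.04, 0, 0, 0, -0.04, 0, 0, 0, -0.04, 0, 0, 0, -0.035, 0, 0, 0, 0, 0, 0, 0, 0, 0, 0, 0, 0, 0, 0, 0]
  hand: 0

```text
clock: 19.1
ee_pos: [0.4876, 0.2759, 0.2476]
eef_rot: [[-0.002, 0.199, 0.98], [-0.001, 0.98, -0.199], [-1.0, -0.001, -0.001]]
wrist_force: [0.1, 0.3, 0.3]
grip_width: 0.0951
```

```bash
python3 shot.py parked; python3 - <<'E'
from meas import *
s,p,d,X,(h,S,v)=load("parked")
for nm,m in [("blue",(h>95)&(h<125)&(S>120)&(v>80)),("yellow",(h>20)&(h<32)&(S>150))]:
    a,r,c,P=face("parked",m,.093);print(nm,a,np.round(r,4),np.median(P,0).round(4))
    q=r[:2]-np.array([.496,.316]);c,s_=np.cos(-.213),np.sin(-.213);print(" board xy",np.round([c*q[0]+s_*q[1],-s_*q[0]+c*q[1]],3))
E
```

```text
19.1 [0.4876 0.2759 0.2476] yaw -0.2003 [0.4  0.39 1.71 0.   1.05 0.6 ] 0.09510497117034848
blue 431 [ 0.5035  0.3554 -0.1996  0.0207  0.0207] [0.5034 0.3557 0.0932]
 board xy [-0.001  0.04 ]
yellow 489 [0.4886 0.2762 1.3716 0.0241 0.0205] [0.4884 0.2761 0.0931]
 board xy [ 0.001 -0.04 ]
```

View pics/parked.png

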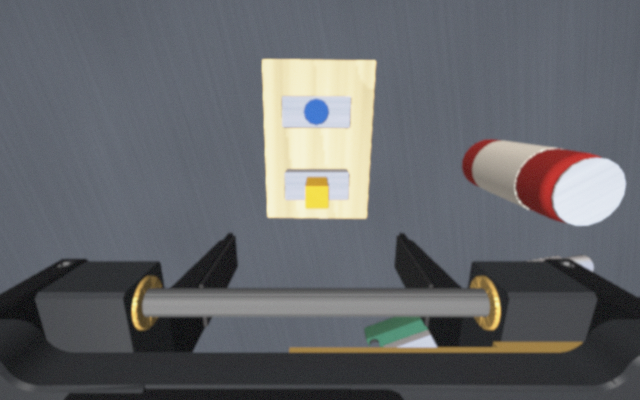

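Both tools upright and centred on the board at (±40 mm), matching within 1 mm of where they were set. Now the die.

Call:
carry_out:
  rows: [0, -0.0388, 0.0063, 0, 0, -0.0388, 0.0063, 0, 0, -0.0388, 0.0063, 0, 0, -0.0388, 0.0063, 0, 0, -0.0388, 0.0063, 0, 0, -0.0388, 0.0063, 0, 0, -0.0388, 0.0063, 0, 0, -0.0388, 0.0063, 0, 0, -0.0388, 0.0063, 0, 0, -0.0388, 0.0063, 0, 0, -0.0388, 0.0063, 0, 0, -0.0388, 0.0063, 0, 0, -0.0388, 0.0063, 0, 0, -0.0388, 0.0063, 0]

```text
clock: 20.55
ee_pos: [0.4658, -0.2753, 0.2474]
eef_rot: [[-0.002, 0.199, 0.98], [0.001, 0.98, -0.199], [-1.0, 0.001, -0.002]]
wrist_force: [0.9, 0.5, 1.9]
grip_width: 0.095
```

Call:
carry_out:
  rows: [0, 0, 0, 0.1428, 0, 0, 0, 0.1428, 0, 0, 0, 0.1428, 0, 0, 0, 0.1428, 0, 0, 0, 0.1428, 0, 0, 0, 0.1428, 0, 0, 0, 0.1428, 0, 0, 0, 0.1428, 0, 0, 0, 0.1428, 0, 0, 0, 0.1428, 0, 0, 0, 0.1428, 0, 0, 0, 0, 0, 0, 0, 0, 0, 0, 0, 0]

```text
clock: 21.95
ee_pos: [0.4663, -0.2737, 0.2482]
eef_rot: [[-0.001, 0.981, -0.196], [0.001, -0.196, -0.981], [-1.0, -0.001, -0.0]]
wrist_force: [0.3, 0.8, -0.9]
grip_width: 0.0949
```

```bash
python3 shot.py die1; python3 - <<'E'
from meas import *
s,p,d,X,(h,S,v)=load("die1")
red=((h<8)|(h>172))&(S>120);Rr=[]
for a,b in blobs(red,8):
    c=np.argwhere(b)[:,::-1].mean(0);w=px2w("wrist",c,.032,s)[0];print("red",a,c.round(1),w.round(4),np.median(X[b][:,2]).round(4))
    if abs(w[0]-.466)<.06 and abs(w[1]+.273)<.04:Rr.append(w[:2])
print("die",np.round(rect(np.array(Rr)),4))
E
```

```text
21.95 [ 0.4663 -0.2737  0.2482] yaw -1.7679 [-0.65  0.36  1.75  0.    1.03  1.11] 0.09485438129847887
red 48 [307.5 147.7] [ 0.5083 -0.2723  0.032 ] 0.0326
red 48 [324.4 148.4] [ 0.5036 -0.2915  0.032 ] 0.0326
red 37 [322.7 214.9] [ 0.4236 -0.2742  0.032 ] 0.0327
red 33 [307.  214.8] [ 0.4276 -0.2551  0.032 ] 0.0325
die [ 0.4659 -0.2733 -0.2106  0.0825  0.0197]
```

View pics/die1.png

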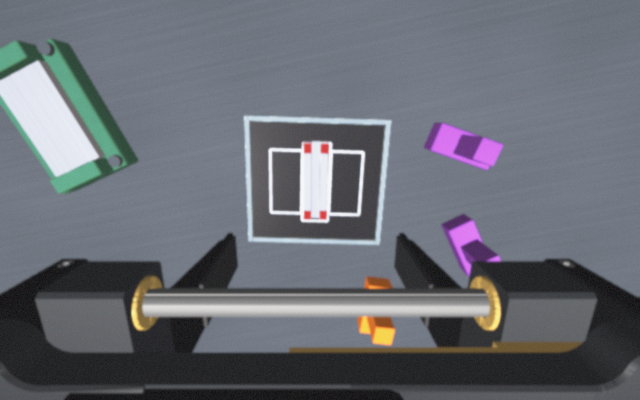

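The middle bay holds the die alone (304–328, 142–220), jaws aligned to it. Descending.

Call:
carry_out:
  rows: [0.04, 0, 0, 0, 0.04, 0, 0, 0, 0.04, 0, 0, 0, 0.04, 0, 0, 0, 0.03, 0, 0, 0, 0.014, 0, 0, 0, 0.007, 0, 0, 0, 0, 0, 0, 0, 0, 0, 0, 0, 0, 0, 0, 0]

```text
clock: 23.0
ee_pos: [0.4667, -0.274, 0.0386]
eef_rot: [[0.001, 0.98, -0.199], [-0.001, -0.199, -0.98], [-1.0, 0.002, 0.001]]
wrist_force: [-0.4, -0.9, -0.1]
grip_width: 0.0952
```

Call:
carry_out:
  rows: [0.004, 0, 0, 0, 0, 0, 0, 0, 0, 0, 0, 0]

```text
clock: 23.3
ee_pos: [0.4664, -0.2737, 0.0337]
eef_rot: [[0.0, 0.98, -0.199], [-0.0, -0.199, -0.98], [-1.0, 0.0, -0.0]]
wrist_force: [0.5, 0.8, -0.2]
grip_width: 0.0952
```

Call:
carry_out:
  rows: [0, 0, 0, 0, 0, 0, 0, 0, 0, 0, 0, 0, 0, 0, 0, 0, 0, 0, 0, 0, 0, 0, 0, 0, 0, 0, 0, 0, 0, 0, 0, 0, 0, 0, 0, 0, 0, 0, 0, 0]
  hand: 1

```text
clock: 24.3
ee_pos: [0.4663, -0.2737, 0.0336]
eef_rot: [[-0.0, 0.98, -0.199], [0.0, -0.199, -0.98], [-1.0, -0.0, -0.0]]
wrist_force: [0.5, 1.2, -0.1]
grip_width: 0.0294
```

Call:
carry_out:
  rows: [-0.03, 0, 0, 0, -0.03, 0, 0, 0, -0.03, 0, 0, 0, -0.03, 0, 0, 0, 0, 0.0077, -0.0334, 0, 0, 0.0077, -0.0334, 0, 0, 0.0077, -0.0334, 0, 0, 0.0077, -0.0334, 0, 0, 0.0077, -0.0334, 0, 0, 0.0077, -0.0334, 0, 0, 0.0077, -0.0334, 0, 0, 0.0077, -0.0334, 0, 0, 0.0077, -0.0334, 0, 0, 0, 0, -0.1038, 0, 0, 0, -0.1038, 0, 0, 0, -0.1038, 0, 0, 0, -0.1038, 0, 0, 0, 0, 0, 0, 0, 0, 0, 0, 0, 0]

```text
clock: 26.3
ee_pos: [0.5939, 0.007, 0.1534]
eef_rot: [[-0.0, 0.978, 0.211], [0.0, 0.211, -0.978], [-1.0, -0.0, -0.0]]
wrist_force: [-0.2, 0.7, -4.0]
grip_width: 0.0297
```

```bash
python3 shot.py seat1; python3 - <<'E'
from meas import *
s,p,d,X,(h,S,v)=load("seat1")
# show expected seat corners and die location
R=np.array([[np.cos(.2147),-np.sin(.2147)],[np.sin(.2147),np.cos(.2147)]])
c=np.array([[.056,.03],[.056,-.03],[-.056,-.03],[-.056,.03]])@R.T+[.5942,.0069]
q=w2px("wrist",np.c_[c,np.full(4,.04)],s);cv2.polylines(p,[q.astype(np.int32)],True,(0,255,255),1);cv2.imwrite("pics/seat1b.png",p)
red=((h<8)|(h>172))&(S>120)
for a,b in blobs(red,8):
    print(a,np.argwhere(b)[:,::-1].mean(0).round(1),np.median(X[b],0).round(4))
E
```

```text
26.3 [0.5939 0.007  0.1534] yaw -1.3583 [-0.1   0.54  1.72  0.    0.88  1.26] 0.02969269934588044
1326 [80.1 29.8] [0.6945 0.2249 0.0178]
359 [295.9 193. ] [0.6318 0.0255 0.1524]
358 [336. 193.] [0.636  0.006  0.1524]
260 [297.9 332.5] [0.5512 0.0084 0.1523]
251 [333.1 332.5] [ 0.5555 -0.0113  0.1524]
```

View pics/seat1b.png

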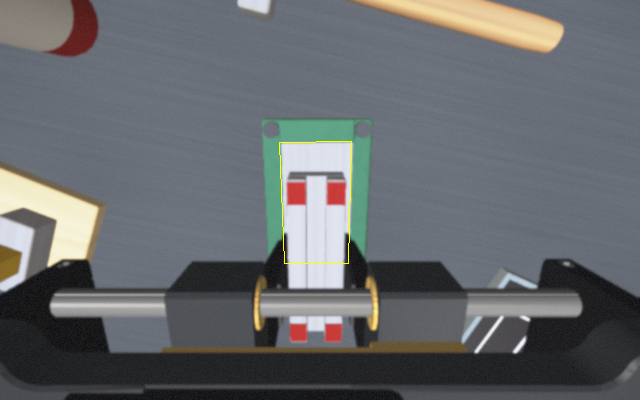

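The seat's predicted outline (yellow) matches the picture, and the die's four marks average to (0.5936, 0.0072), under 1 mm from the seat centre. Lowering.

Call:
carry_out:
  rows: [0.03, 0, 0, 0, 0.03, 0, 0, 0, 0.015, 0, 0, 0, 0.006, 0, 0, 0, 0.004, 0, 0, 0, 0.002, 0, 0, 0, 0, 0, 0, 0, 0, 0, 0, 0, 0, 0, 0, 0]

```text
clock: 27.25
ee_pos: [0.5943, 0.007, 0.0672]
eef_rot: [[0.001, 0.977, 0.213], [-0.0, 0.213, -0.977], [-1.0, 0.001, 0.0]]
wrist_force: [-0.2, 0.4, -4.5]
grip_width: 0.0297
```

Call:
carry_out:
  rows: [0.001, 0, 0, 0, 0.001, 0, 0, 0, 0, 0, 0, 0, 0, 0, 0, 0]

```text
clock: 27.65
ee_pos: [0.5942, 0.0071, 0.0656]
eef_rot: [[0.001, 0.977, 0.213], [0.0, 0.213, -0.977], [-1.0, 0.001, 0.0]]
wrist_force: [-2.4, 0.0, 6.6]
grip_width: 0.0295
```

Call:
carry_out:
  rows: [0, 0, 0, 0, 0, 0, 0, 0, 0, 0, 0, 0, 0, 0, 0, 0, 0, 0, 0, 0, 0, 0, 0, 0, 0, 0, 0, 0, 0, 0, 0, 0, -0.02, 0, 0, 0, -0.04, 0, 0, 0, -0.04, 0, 0, 0, -0.04, 0, 0, 0, -0.04, 0, 0, 0, 0, 0, 0, 0, 0, 0, 0, 0, 0, 0, 0, 0]
  hand: 0

```text
clock: 29.25
ee_pos: [0.5935, 0.0071, 0.2434]
eef_rot: [[-0.002, 0.977, 0.213], [0.0, 0.213, -0.977], [-1.0, -0.002, -0.001]]
wrist_force: [1.2, 0.3, -0.6]
grip_width: 0.0949
```

```bash
python3 shot.py seated; cat > die.py <<'E'
from meas import *
import sys
s,p,d,X,(h,S,v)=load(sys.argv[1])
red=((h<8)|(h>172))&(S>120);Rr=[]
for a,b in blobs(red,8):
    w=px2w("wrist",np.argwhere(b)[:,::-1].mean(0),.064,s)[0]
    if np.hypot(w[0]-.594,w[1]-.007)<.07:Rr.append(w[:2]);print(a,w.round(4),np.median(X[b][:,2]).round(4))
print("die",np.round(rect(np.array(Rr)),4))
E
python3 die.py seated
```

```text
29.25 [0.5935 0.0071 0.2434] yaw -1.3559 [-0.1   0.44  1.63  0.    1.07  1.26] 0.09492613531220205
69 [0.6315 0.0253 0.064 ] 0.0645
65 [0.6359 0.0056 0.064 ] 0.0645
62 [0.5507 0.0079 0.064 ] 0.0645
54 [ 0.5555 -0.0117  0.064 ] 0.0645
die [0.5933 0.0068 0.2127 0.0828 0.0202]
```

View pics/seated.png

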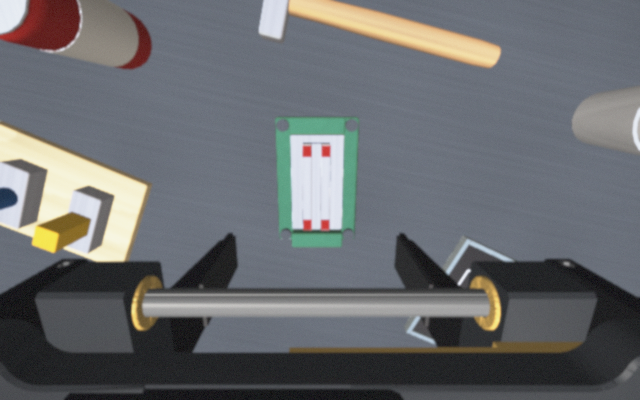

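Die lies in the middle of the seat, marks at (0.5933, 0.0068), yaw 0.213, top at 0.064 as expected; groove up. Fetching yellow back.

Call:
carry_out:
  rows: [0, 0, 0, -0.1446, 0, 0, 0, -0.1446, 0, 0, 0, -0.1446, 0, 0, 0, -0.1446, 0, 0, 0, -0.1446, 0, 0, 0, -0.1446, 0, 0, 0, -0.1446, 0, 0, 0, -0.1446, 0, 0.0347, -0.0224, 0, 0, 0.0347, -0.0224, 0, 0, 0.0347, -0.0224, 0, 0, 0.0347, -0.0224, 0, 0, 0.0347, -0.0224, 0, 0, 0.0347, -0.0224, 0, 0, 0.0347, -0.0224, 0, 0, 0, 0, 0, 0, 0, 0, 0, 0, 0, 0, 0]

```text
clock: 31.1
ee_pos: [0.4886, 0.2754, 0.2439]
eef_rot: [[-0.001, 0.198, 0.98], [-0.001, 0.98, -0.198], [-1.0, -0.001, -0.001]]
wrist_force: [0.3, -0.4, 0.0]
grip_width: 0.0952
```

Call:
carry_out:
  rows: [0.04, 0, 0, 0, 0.04, 0, 0, 0, 0.04, 0, 0, 0, 0.03, 0, 0, 0, 0.013, 0, 0, 0, 0.005, 0, 0, 0, 0, 0, 0, 0, 0, 0, 0, 0, 0, 0, 0, 0]

```text
clock: 32.0
ee_pos: [0.489, 0.2764, 0.0779]
eef_rot: [[0.002, 0.198, 0.98], [0.001, 0.98, -0.198], [-1.0, 0.001, 0.002]]
wrist_force: [0.5, -0.8, -0.1]
grip_width: 0.0952
```

Call:
carry_out:
  rows: [0, 0, 0, 0, 0, 0, 0, 0, 0, 0, 0, 0, 0, 0, 0, 0, 0, 0, 0, 0, 0, 0, 0, 0, 0, 0, 0, 0, 0, 0, 0, 0, 0, 0, 0, 0, 0, 0, 0, 0]
  hand: 1

```text
clock: 33.0
ee_pos: [0.4884, 0.2762, 0.0766]
eef_rot: [[-0.0, 0.198, 0.98], [0.0, 0.98, -0.198], [-1.0, 0.0, -0.0]]
wrist_force: [-0.4, 1.5, 0.9]
grip_width: 0.0238
```

Call:
carry_out:
  rows: [-0.03, 0, 0, 0, -0.03, 0, 0, 0, -0.03, 0, 0, 0, -0.03, 0, 0, 0, 0, -0.02, 0.003, 0, 0, -0.0385, 0.0053, 0, 0, -0.0385, 0.0053, 0, 0, -0.0385, 0.0053, 0, 0, -0.0385, 0.0053, 0, 0, -0.0385, 0.0053, 0, 0, -0.0385, 0.0053, 0, 0, -0.0385, 0.0053, 0, 0, -0.0385, 0.0053, 0, 0, -0.0385, 0.0053, 0, 0, -0.0385, 0.0053, 0, 0, -0.0385, 0.0053, 0, 0, -0.0385, 0.0053, 0, 0, -0.0385, 0.0053, 0, 0, -0.0385, 0.0053, 0, 0, -0.02, 0.003, 0]

```text
clock: 35.0
ee_pos: [0.4518, -0.3097, 0.1958]
eef_rot: [[-0.001, 0.199, 0.98], [0.0, 0.98, -0.199], [-1.0, 0.0, -0.001]]
wrist_force: [0.2, 0.3, -6.6]
grip_width: 0.0236
```

Call:
carry_out:
  rows: [0, 0, 0, 0, 0, 0, 0, 0, 0.03, 0, 0, 0, 0.03, 0, 0, 0, 0.03, 0, 0, 0, 0.02, 0, 0, 0, 0, 0, 0, 0, 0, 0, 0, 0, 0, 0, 0, 0, 0, 0, 0, 0]

```text
clock: 36.0
ee_pos: [0.453, -0.3073, 0.0878]
eef_rot: [[0.002, 0.198, 0.98], [-0.001, 0.98, -0.198], [-1.0, -0.001, 0.002]]
wrist_force: [0.2, 0.7, -6.3]
grip_width: 0.0237
```

Call:
carry_out:
  rows: [0.008, 0, -0.001, 0, 0.005, 0, 0, 0, 0.003, 0, 0, 0, 0.001, 0, 0, 0, 0, 0, 0, 0, 0, 0, 0, 0]

```text
clock: 36.6
ee_pos: [0.4514, -0.307, 0.0696]
eef_rot: [[-0.0, 0.198, 0.98], [0.0, 0.98, -0.198], [-1.0, 0.0, -0.0]]
wrist_force: [-2.0, 0.9, -3.1]
grip_width: 0.0237
```

Call:
carry_out:
  rows: [0.001, 0, 0, 0, 0, 0, 0, 0, 0, 0, 0, 0]

```text
clock: 36.9
ee_pos: [0.4514, -0.307, 0.0696]
eef_rot: [[0.0, 0.198, 0.98], [-0.0, 0.98, -0.198], [-1.0, -0.0, 0.0]]
wrist_force: [-5.5, 3.2, 10.8]
grip_width: 0.0237
```

Call:
carry_out:
  rows: [0, 0, 0, 0, 0, 0, 0, 0, 0, 0, 0, 0, 0, 0, 0, 0, 0, 0, 0, 0, 0, 0, 0, 0, 0, 0, 0, 0, 0, 0, 0, 0, -0.02, 0, 0, 0, -0.04, 0, 0, 0, -0.04, 0, 0, 0, -0.03, 0, 0, 0, 0, 0, 0, 0]
  hand: 0

```text
clock: 38.2
ee_pos: [0.4526, -0.3079, 0.2025]
eef_rot: [[0.005, 0.198, 0.98], [-0.004, 0.98, -0.198], [-1.0, -0.003, 0.006]]
wrist_force: [0.1, 0.5, -0.3]
grip_width: 0.095
```

Call:
carry_out:
  rows: [0, 0.0201, -0.0062, 0, 0, 0.0457, -0.0053, 0, 0, 0.0457, -0.0053, 0, 0, 0.0457, -0.0053, 0, 0, 0.0457, -0.0053, 0, 0, 0.0457, -0.0053, 0, 0, 0.0457, -0.0053, 0, 0, 0.0457, -0.0053, 0, 0, 0.0457, -0.0053, 0, 0, 0.0457, -0.0053, 0, 0, 0.0457, -0.0053, 0, 0, 0.0457, -0.0053, 0, 0, 0.0457, -0.0053, 0, 0, 0.0457, -0.0053, 0, 0, 0.0457, -0.0053, 0, 0, 0, 0, 0, 0, 0, 0, 0, 0, 0, 0, 0]

```text
clock: 40.0
ee_pos: [0.503, 0.3548, 0.198]
eef_rot: [[-0.001, 0.198, 0.98], [-0.001, 0.98, -0.198], [-1.0, -0.001, -0.001]]
wrist_force: [-0.0, 0.2, 0.3]
grip_width: 0.0948
```

Call:
carry_out:
  rows: [0.04, 0.001, 0, 0, 0.04, 0, 0, 0, 0.03, 0, 0, 0, 0.008, 0, 0, 0, 0.004, 0, 0, 0, 0, 0, 0, 0, 0, 0, 0, 0, 0, 0, 0, 0]

```text
clock: 40.8
ee_pos: [0.5039, 0.3569, 0.078]
eef_rot: [[0.002, 0.198, 0.98], [0.001, 0.98, -0.198], [-1.0, 0.001, 0.002]]
wrist_force: [-0.2, -0.9, -1.0]
grip_width: 0.0951
```

Call:
carry_out:
  rows: [0, 0, 0, 0, 0, 0, 0, 0, 0, 0, 0, 0, 0, 0, 0, 0, 0, 0, 0, 0, 0, 0, 0, 0, 0, 0, 0, 0, 0, 0, 0, 0, 0, 0, 0, 0, 0, 0, 0, 0]
  hand: 1

```text
clock: 41.8
ee_pos: [0.5037, 0.3567, 0.0767]
eef_rot: [[0.001, 0.198, 0.98], [0.0, 0.98, -0.198], [-1.0, 0.0, 0.001]]
wrist_force: [3.2, 0.3, -0.8]
grip_width: 0.023
```

Call:
carry_out:
  rows: [-0.03, 0, 0, 0, -0.03, 0, 0, 0, -0.03, 0, 0, 0, -0.03, 0, 0, 0, 0, -0.0193, 0.0029, 0, 0, -0.039, 0.0055, 0, 0, -0.039, 0.0055, 0, 0, -0.039, 0.0055, 0, 0, -0.039, 0.0055, 0, 0, -0.039, 0.0055, 0, 0, -0.039, 0.0055, 0, 0, -0.039, 0.0055, 0, 0, -0.039, 0.0055, 0, 0, -0.039, 0.0055, 0, 0, -0.039, 0.0055, 0, 0, -0.039, 0.0055, 0, 0, -0.039, 0.0055, 0, 0, -0.039, 0.0055, 0, 0, -0.039, 0.0055, 0, 0, -0.0193, 0.0029, 0]

```text
clock: 43.8
ee_pos: [0.4682, -0.2353, 0.1958]
eef_rot: [[-0.001, 0.2, 0.98], [0.0, 0.98, -0.2], [-1.0, 0.0, -0.001]]
wrist_force: [0.9, 0.7, -7.3]
grip_width: 0.0233
```

Call:
carry_out:
  rows: [0, 0, 0, 0, 0, 0, 0, 0, 0.03, 0, 0, 0, 0.03, 0, 0, 0, 0.03, 0, 0, 0, 0.02, 0, 0, 0, 0, 0, 0, 0, 0, 0, 0, 0, 0, 0, 0, 0, 0, 0, 0, 0]

```text
clock: 44.8
ee_pos: [0.4694, -0.2328, 0.0878]
eef_rot: [[0.002, 0.197, 0.98], [-0.001, 0.98, -0.197], [-1.0, -0.001, 0.002]]
wrist_force: [0.0, 0.6, -7.0]
grip_width: 0.0236
```

Call:
carry_out:
  rows: [0.008, 0, -0.0005, 0, 0.005, 0, 0, 0, 0.003, 0, 0, 0, 0.001, 0, 0, 0, 0.001, 0, 0, 0, 0, 0, 0, 0, 0, 0, 0, 0]

```text
clock: 45.5
ee_pos: [0.4682, -0.2325, 0.0696]
eef_rot: [[-0.0, 0.198, 0.98], [0.0, 0.98, -0.198], [-1.0, 0.0, -0.0]]
wrist_force: [-5.0, 3.2, 10.1]
grip_width: 0.0233
```

Contact felt; release, rise, and step back to look at the tray from the first viewing pose.

Call:
carry_out:
  rows: [0, 0, 0, 0, 0, 0, 0, 0, 0, 0, 0, 0, 0, 0, 0, 0, 0, 0, 0, 0, 0, 0, 0, 0, 0, 0, 0, 0, 0, 0, 0, 0, -0.02, 0, 0, 0, -0.04, 0, 0, 0, -0.04, 0, 0, 0, -0.04, 0, 0, 0, -0.04, 0, 0, 0, 0, -0.02, -0.0025, 0, 0, -0.02, -0.0025, 0, 0, 0, 0, 0, 0, 0, 0, 0, 0, 0, 0, 0]
  hand: 0

```text
clock: 47.3
ee_pos: [0.4558, -0.2702, 0.2484]
eef_rot: [[-0.0, 0.198, 0.98], [0.001, 0.98, -0.198], [-1.0, 0.0, -0.0]]
wrist_force: [-1.2, 0.2, 0.8]
grip_width: 0.095
```

```bash
python3 shot.py end; python3 - <<'E'
from meas import *
for t in("tray","end"):
    s,p,d,X,(h,S,v)=load(t);low=np.arange(400)[:,None]<290
    for nm,m in [("blue",(h>95)&(h<125)&(S>120)&(v>80)),("yellow",(h>20)&(h<32)&(S>150))]:
        a,r,c,P=face(t,m&low,.086);print(t,nm,np.round(c,4),np.median(P[:,2]).round(4))
        # foot top yaw: light pixels at z .036 near
        M=(S<60)&(abs(X[...,2]-.036)<.004)&(np.hypot(X[...,0]-c[0],X[...,1]-c[1])<.05)&((abs((X[...,0]-c[0])*.199+(X[...,1]-c[1])*.98))<.022)
        print("  foot",np.round(rect(X[M]),4))
    cv2.imwrite("pics/end2.png",np.hstack([p[90:260,200:420] if t=="end" else p[90:260,200:420]]))
p,d=snapshot("top");q=cv2.imread("pics/top0.png")
D=cv2.absdiff(p,q)[60:].max(2);print("top diff blobs",[(a,np.argwhere(b).mean(0).round()+[60,0]) for a,b in blobs(D>40,15)])
E
```

```text
47.3 [ 0.4558 -0.2702  0.2484] yaw -0.1988 [-0.66  0.34  1.78  0.    1.02 -0.46] 0.09499588488871176
tray blue [ 0.4684 -0.2324  0.086 ] 0.086
  foot [ 0.4682 -0.2331 -0.1985  0.0763  0.0327]
tray yellow [ 0.4512 -0.3073  0.086 ] 0.086
  foot [ 0.4505 -0.3088 -0.1996  0.0753  0.0335]
end blue [ 0.4678 -0.2324  0.086 ] 0.086
  foot [ 0.4677 -0.2332 -0.2158  0.0761  0.0336]
end yellow [ 0.4513 -0.307   0.086 ] 0.0861
  foot [ 0.4507 -0.3081 -0.2041  0.0761  0.0336]
top diff blobs [(np.int32(14219), array([293., 385.])), (np.int32(3286), array([378., 196.])), (np.int32(3106), array([338., 241.])), (np.int32(1193), array([318.,  15.])), (np.int32(1063), array([383.,  17.])), (np.int32(454), array([362., 317.])), (np.int32(280), array([378., 318.])), (np.int32(266), array([328.,  53.])), (np.int32(176), array([283., 433.])), (np.int32(119), array([390., 299.])), (np.int32(70), array([396., 278.])), (np.int32(69), array([386., 267.])), (np.int32(64), array([312.,  33.])), (np.int32(39), array([392., 256.])), (np.int32(34), array([386., 275.])), (np.int32(20), array([189., 284.])), (np.int32(19), array([187., 291.])), (np.int32(17), array([183., 396.])), (np.int32(17), array([383., 306.])), (np.int32(15), array([159., 277.])), (np.int32(15), array([158., 284.]))]
```

View pics/end.png

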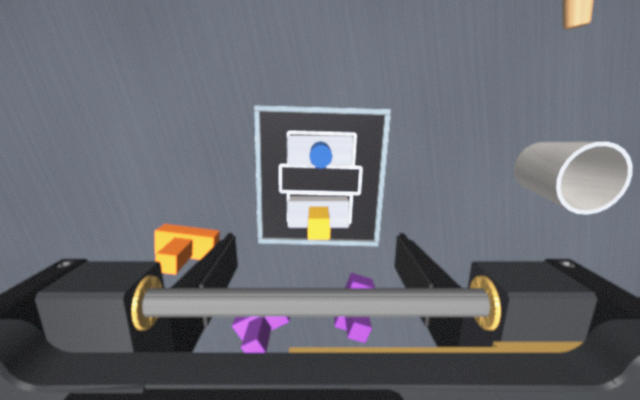

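Both tools stand in their bays, within 1 mm of the start, and the can, cup and hammer show no change in the top view. Handing in.

```bash
python3 -c "
from workcell import *
print(job_done())"
```

```text
the job is handed in; nothing more can be done
None
```

The job is done and handed in at about 47 s of the 144 s allowed. The hand-in reports no verdict, so I can only give my own checks.

I parked the blue and yellow tools on the board, laid the die in the holder's seat, then put both tools back in the tray.

- **Tools on the board:** both stood upright about 40 mm either side of the board's middle before I moved the die.
- **Die:** measured just after I let go, it was about 1 mm from the middle of the seat and within 0.01 rad of its length. It lay groove up, with its top at 64 mm as it should be. I did not measure it again after moving the tools back. The last top picture shows only a few changed pixels at the holder, consistent with the die lying there.
- **Tools back in the tray:** both stand upright within 1 mm of their starting spots. Compared with the start, the blue foot is turned by about 0.02 rad and the yellow by less than 0.01 rad.
- **Can, hammer and cup:** comparing the first and last top pictures shows no change at any of them.

No check failed or disagreed.

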